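# Vent the leak-test chamber and crack its stuck lid

## Robot

A 6-joint arm with a two-finger parallel gripper is mounted at the origin on the work surface. World frame = base frame: x ahead of the robot, y to its left, z up, the work surface at z = 0. Lengths are in m, angles in rad, forces in N, time in s.
With the tool pointing down it reaches from about 0.375 to 0.9 m from the base axis. Payload 3.1 kg.
Tool frame: the origin (TCP) lies midway between the tips of the shut fingers; the grasp point (between the pads) lies 19 mm behind it; z points along the fingers, y is the line along which they close (so a half turn about z gives the same grasp; the last joint's range is limited). The gripper opens to 85 mm and grips with 20 to 120 N. Pads are 22 mm wide; open, the fingers measure 114 mm over their backs; the gripper's body (76 mm by 85 mm) begins 54 mm behind the grasp point. The pads swing forward as they close: fully open they stand 13 mm farther back than shut.
Start: joints at [-1.357, 0.527, 1.433, -0, 1.181, -0.178], TCP at [0.239, -0.578, 0.206] pointing down, gripper open.
Joint ranges: [-3.08, 3.08], [-0.75, 2.2], [0.22, 2.44], [-1.43, 4.57], [0, 2.65], [-2.85, 2.85]. Speed limits (rad/s): [2.79, 2.79, 3.14, 3.14, 3.14, 3.14].

## Interface

Orientations are given as a unit quaternion [x, y, z, w].
In Python, from workcell import status, snapshot, ticket gives the robot as it stands. The module is installed in compiled form; this text tells all that it offers.
- The arm moves only by the tool move_arm, never from a script. Its argument "increments" is a list of rows, each an object with "travel": the shift along the tool's x, y, z in mm, a list of three; "angular": the turn, a rotation vector about the tool's x, y, z in degrees, a list of three; "jaw": the opening in per cent of the stroke, from 0 (shut) to 100 (fully open). In form: [{"travel": [dx, dy, dz], "angular": [rx, ry, rz], "jaw": jaw}, ...]. A call has 1 to 8 rows; each row is the pose to reach, as a shift and turn from the pose commanded when the call began, along the tool's axes at that moment; what a row does not reach only later rows make up. A row lasts 1/10 s, in which the tool goes at most 50 mm and 8.59 degrees, less where a joint would pass 70% of its speed; a pose out of reach is approached as far as the arm can. A call with a gripper value outside its range is refused whole. The fingers move at their own pace and stop on an object; "newtons" is the grip in N (left out, the last holds). Time passes only in rows, so rows that repeat a pose let the fingers close. It gives the time, the measured TCP pose, the force, the opening and the grip force at its end, in the units of the state.
- status.read_state(): the state, without advancing time (a new reading comes with each control period).
- snapshot(name): name is "scene" or "top"; returns a dict with "color" (384x512x3 uint8, blue, green, red), "camera_matrix" (3x3 intrinsics, pixels), "k1" (the pictures are not rectified: a ray, as slopes to the right and down, at radius r is drawn at 1 + k1 r^2 times it, then the intrinsics apply), "cam_to_world" (4x4, takes a point from camera to world coordinates). Camera axes: x right, y down, z forward; pixel columns grow to the right and rows downward; lengths in m; the calibration is good to about 2 mm. A picture is of the moment at which its call begins. There is no depth.
- ticket.sign_off(): hands the job in; it is judged then, once.
The state is a dict: "t": time; "qpos": joint angles; "qd": joint speeds; "effort": joint torques, N m; "tool_pos": TCP position; "orientation": TCP orientation; "wrist_force": force on the tool from outside, world axes, zero at the start; "torque": the same for the moment, N m; "gripper_width": finger opening in m; "grip_force": force on a finger pad.
Only numpy, scipy, OpenCV 4.12 (cv2) and the standard library are available. Lean on these libraries where they do the work, as an engineer would, in place of code of your own. Each camera call takes 0.05 s, during which the arm holds its last target. There are 200 camera calls.

## Task

The vacuum leak-test chamber on the bench has finished its cycle: press its vent lever down until it catches and stays down by itself, then take the lid by its bar handle and pull it free from the gasket it is stuck to. Hold the lid just ajar, its front edge about 20 mm up, so that the chamber can breathe, without letting it fly wide open, and leave the other things on the bench where they are. The program finishes while the gripper is still holding the lid there.

Things in the scene. Friction and masses are not known exactly. Their poses are not given: they have to be found in the camera images.
- chamber: square aluminium vacuum pot, 200 x 200 mm outside, bolted down on a black base plate 270 x 330 x 12 mm; rim 92 mm above the bench. Origin on the bench under the pot's centre; its x axis points from the lid's front (handle) edge to the hinge at the back, its y axis to the side with the dial gauge, z up. The vent valve stands on its -y side, 155 mm from the centre. Nothing on the chamber is taller than the lid handle (151 mm) and the raised lever (about 150 mm)
- lid: clear acrylic lid, 212 x 212 x 15 mm, top 111 mm above the bench when shut. Origin on its hinge axis; x, y, z as the chamber's when shut. Near its front edge stands a steel bar handle: round bar 12 mm thick, 110 mm long along y, on a post at each end, its centre line 34 mm above the lid's top (28 mm free under it)
- bar_mid (a point): middle of the bar handle, on the bar's centre line, 145 mm above the bench when shut and 190 mm ahead (chamber -x) of the hinge axis and 45 mm above it
- lid_hinge (a point): middle of the lid's hinge axis, at the back of the chamber, 100 mm above the bench; the axis runs along the chamber's y
- lid_front (a point): middle of the lid's lower front edge, 96 mm above the bench when shut, 218 mm from the hinge axis
- lid_angle (a joint): angle of the lid (0.8 kg), rad: 0 shut, growing as the front edge rises; 0.1 lifts the front edge 22 mm and the bar 19 mm. Vacuum holds it shut until the vent lever is latched down. Vented, it still sticks to its gasket: an upward pull of 17 to 23 N at the bar breaks it loose, falling to the lid's weight (4 to 6 N) by 10 mm at the front edge; then it moves freely and drops shut if let go
- vent_lever: vent lever on top of the valve block: flat steel arm with a black plastic grip, 50 mm long, 24 mm wide, 14 mm thick, at 60 to 110 mm from the pivot. Origin on the pivot, 118 mm above the bench; the lever points to the chamber's front (-x), its pivot axis runs along y; the frame turns with it and agrees with the chamber's when the lever is up
- grip_top (a point): point on top of the vent lever's grip where to press, 88 mm from the pivot; 149 mm above the bench with the lever up, 110 mm with it latched down; it comes forward (chamber -x) by 5 mm as it goes down
- lever_angle (a joint): angle of the sprung vent lever, rad: 0 up (sloping up 0.25 rad towards the front), 0.45 fully down on its stop. Pressed straight down on the grip it resists with up to about 8 N, gives way past about 0.36 rad and is then held down on its stop by its detent; let go earlier it springs back up
- hammer: bystander: hammer lying on the bench on the gauge side of the chamber; leave alone
- brush: bystander: flat paint brush lying on the bench on the vent valve's side; leave alone
- fitting: bystander: turned brass fitting, 38 mm across, 46 mm tall, standing in front of the chamber, origin under its centre; leave alone
- block: bystander: black steel block 44 x 32 x 28 mm lying in front of the chamber, origin under its centre; leave alone

How it is judged:
By the outcome, as a careful person would: the job done as asked, in the order asked, and still so for the second after the job is handed in, while the arm keeps its last pose, push and grip.
It also fails if it takes over 43 s, if anything falls off the work surface, if the arm or the gripper's body presses on something with over 40 N, if the wrist force passes 120 N, or if a joint passes its speed limit or range.

## Working session

There is one attempt and no reset: what is moved stays moved. The work goes in short steps, Python scripts to look and compute and a tool call to move; the robot and the scene stay as the last step left them, time stands still between calls to the robot, and variables do not carry over. Pictures are saved under pics/ and viewed, at most 10 in all, crops included, and the job is handed in when it is done.

Besides the shell and the picture viewer there is one more tool, called after ">>>" as name(argument=value, ...) on one line, values as JSON. move_arm: Moves the arm, as the interface text tells. Its arguments: {"type":"object","properties":{"increments":{"type":"array","items":{"type":"object","properties":{"travel":{"type":"array","items":{"type":"number"}},"angular":{"type":"array","items":{"type":"number"}},"jaw":{"type":"number"}}}},"newtons":{"type":"number"}},"required":["increments"]}

```bash
mkdir -p pics; ls; cat > h.py <<'E'
import numpy as np, cv2
from workcell import status, snapshot, ticket
def ray(s,u,v):
    K=s["camera_matrix"];x=(u-K[0][2])/K[0][0];y=(v-K[1][2])/K[1][1]
    rd=np.hypot(x,y);r=rd
    for _ in range(20): r=rd/(1+s["k1"]*r*r)
    f=r/rd if rd>0 else 1
    T=np.array(s["cam_to_world"]);return T[:3,3],T[:3,:3]@np.array([x*f,y*f,1])
def on(s,u,v,z):
    o,d=ray(s,u,v);return o+d*(z-o[2])/d[2]
def proj(s,p):
    T=np.array(s["cam_to_world"]);c=T[:3,:3].T@(np.array(p)-T[:3,3]);x,y=c[:2]/c[2]
    f=1+s["k1"]*(x*x+y*y);K=s["camera_matrix"];return K[0][0]*x*f+K[0][2],K[1][1]*y*f+K[1][2]
E
python3 - <<'E'
from h import *
import pickle
for n in("scene","top"):
    s=snapshot(n);pickle.dump(s,open(n+".pkl","wb"));cv2.imwrite(f"pics/{n}0.png",cv2.resize(s["color"],(800,600),interpolation=cv2.INTER_CUBIC))
    print(n,s["camera_matrix"],s["k1"],np.round(s["cam_to_world"],3))
print(status.read_state())
E
```

```text
pics
scene [[394.16429828   0.         256.43784521]
 [  0.         394.16429828 195.81601568]
 [  0.           0.           1.        ]] -0.017576857934617173 [[ 0.682  0.625 -0.381  0.921]
 [ 0.732 -0.59   0.341 -0.243]
 [-0.012 -0.512 -0.859  0.899]
 [ 0.     0.     0.     1.   ]]
top [[430.55387311   0.         256.44213377]
 [  0.         430.55387311 190.32623592]
 [  0.           0.           1.        ]] 0.053964081489252934 [[ 0.009 -0.999  0.052  0.494]
 [-1.    -0.009 -0.011  0.059]
 [ 0.011 -0.051 -0.999  1.15 ]
 [ 0.     0.     0.     1.   ]]
{'t': 0.1, 'qpos': array([-1.35750022e+00,  5.28358485e-01,  1.43374190e+00,  1.10137844e-06,
        1.18140227e+00, -1.78477532e-01]), 'qd': array([ 0.00102946, -0.00298607, -0.00158685,  0.00031877,  0.0008002 ,
        0.00092897]), 'effort': array([-3.16624946e-04, -4.43305099e+01, -1.78586340e+01, -3.19771079e-04,
        3.91119771e-03,  1.14691292e-05]), 'tool_pos': array([ 0.23853867, -0.57696182,  0.20555082]), 'orientation': array([ 9.80875041e-01,  1.94636178e-01, -1.61158679e-05, -9.54865503e-04]), 'wrist_force': array([-0.29147684, -0.45381243, -0.1750264 ]), 'torque': array([-0.00905657,  0.00262397,  0.02883863]), 'grip_force': 0.0, 'gripper_width': 0.0853608698659645}
```

View pics/top0.png

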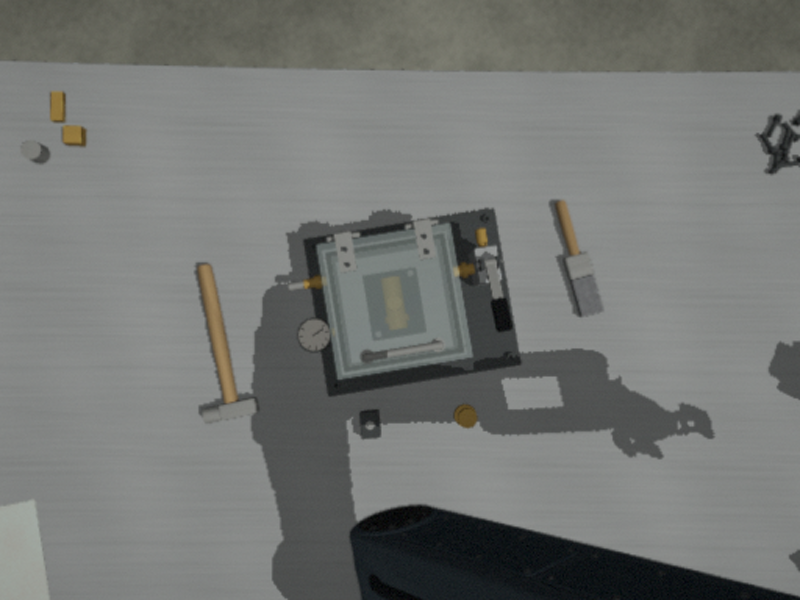

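View pics/scene0.png

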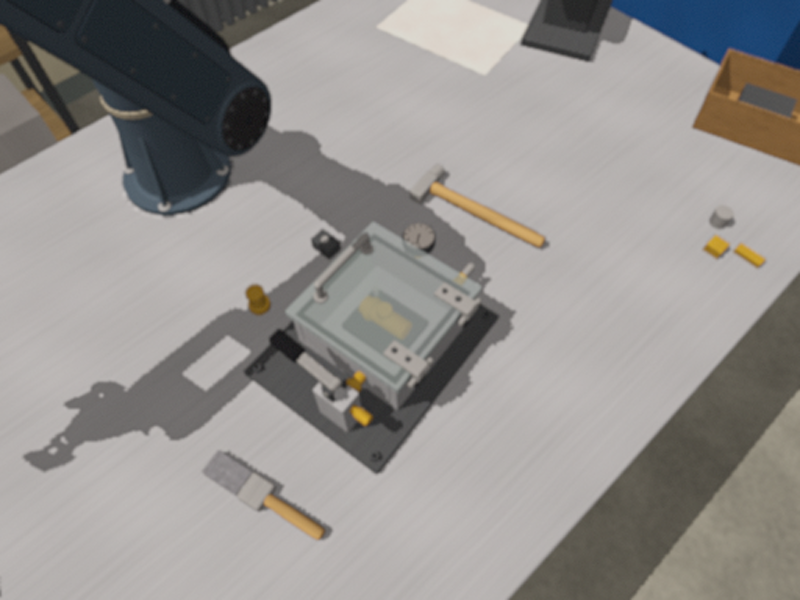

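The top view shows the plate corners near (497,208), (520,363), (329,395) and (304,240), with the bar from (367,356) to (441,343) and the grip near (502,314). In the scene view the bar runs from (365,242) to (320,295) and the grip is near (288,347). I'll take enlarged crops to refine these.

```bash
python3 - <<'E'
from h import *
import pickle
for n,(x,y) in dict(top=(185,125),scene=(145,130)).items():
    s=pickle.load(open(n+".pkl","rb"))
    c=s["color"][y:y+120 if n=="top" else y+150][:, x:x+160]
    c=cv2.resize(c,None,fx=5 if n=="top" else 4,fy=5 if n=="top" else 4,interpolation=cv2.INTER_CUBIC)
    c=np.clip(255*(c/255.)**.6,0,255).astype(np.uint8)
    cv2.imwrite(f"pics/{n}crop.png",c)
E
```

```text
(no output)
```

View pics/topcrop.png

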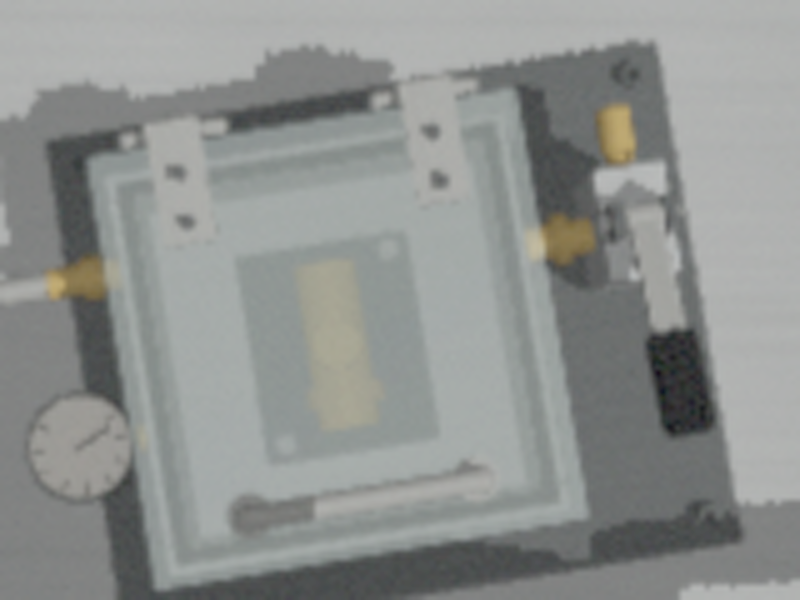

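View pics/scenecrop.png

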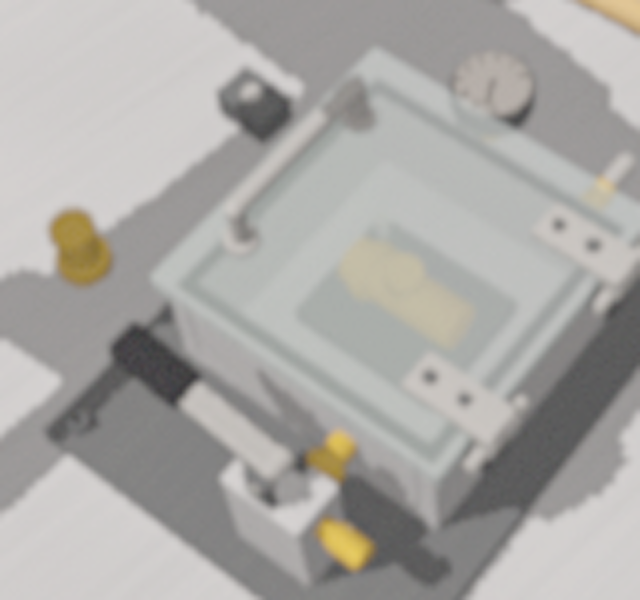

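The top crop shows the lid-top corners at (88,157), (520,90), (588,515) and (155,592), the bar from (240,514) to (490,478), and the grip corners at (648,335), (695,328), (714,425) and (670,437). In the scene crop the lid corners are (375,48), (155,278) and (440,470), and the grip spans (115,345) to (190,395).

```bash
python3 - <<'E'
from h import *
import pickle
t=pickle.load(open("top.pkl","rb"));s=pickle.load(open("scene.pkl","rb"))
T=lambda u,v,z:on(t,185+(u+.5)/5-.5,125+(v+.5)/5-.5,z)
S=lambda u,v,z:on(s,145+(u+.5)/4-.5,130+(v+.5)/4-.5,z)
bl,br,fr,fl=[T(*p,.111) for p in((88,157),(520,90),(588,515),(155,592))]
c=(bl+br+fr+fl)/4;x=(bl+br-fl-fr);y=(bl+fl-br-fr)
print("lid c",c,"yaw",np.degrees(np.arctan2(x[1],x[0])),np.degrees(np.arctan2(-y[0],y[1])),"len",np.linalg.norm(x)/2,np.linalg.norm(y)/2)
P=[T(*p,.012) for p in((47,145),(655,42),(742,540))]
print("plate",(P[0]+P[2])/2, np.linalg.norm(P[0]-P[1]),np.linalg.norm(P[2]-P[1]),"yaw",[np.degrees(np.arctan2(*(P[1]-P[2])[[1,0]])),np.degrees(np.arctan2(*(P[0]-P[1])[[1,0]]))-90])
sfl,sfr,sbr=[S(*p,.111) for p in((375,48),(155,278),(440,470))]
print("scene lid c",(sfl+sbr)/2, np.linalg.norm(sfl-sfr),np.linalg.norm(sbr-sfr))
yaw=np.arctan2(x[1],x[0]);c[2]=0
for cc in (c,(sfl+sbr)/2*[1,1,0]):
  ex=np.array([np.cos(yaw),np.sin(yaw),0]);ey=np.array([-ex[1],ex[0],0])
  bar=cc-.078*ex+[0,0,.145];print("bar model",bar,"ends crop",[((proj(t,bar+d*ey)[0]-185)*5,(proj(t,bar+d*ey)[1]-125)*5) for d in(.055,-.055)],[((proj(s,bar+d*ey)[0]-145)*4,(proj(s,bar+d*ey)[1]-130)*4) for d in(.055,-.055)])
print("bar top ends",T(240,514,.145),T(490,478,.145))
g=T(682,382,.14);print("grip",g, "chamber rel",(g-c)@ex,(g-c)@ey)
g=S(155,362,.145);print("grip scene",g,(g-c)@ex,(g-c)@ey)
f=T(*((465*.64-185+.0)*5,(415*.64-125)*5),.023);print("fitting",f,(f-c)@ex,(f-c)@ey)
f=T(*((370*.64-185+.0)*5,(424*.64-125)*5),.023);print("block",f,(f-c)@ex,(f-c)@ey)
E
```

```text
lid c [0.54357976 0.05741316 0.111     ] yaw 9.45035654343837 9.992497247697507 len 0.21021742537580163 0.2115281132722491
plate [0.54617394 0.02805419 0.012     ] 0.32775550698735856 0.2679025113087393 yaw [np.float64(9.952048102416702), np.float64(10.279403067742436)]
scene lid c [0.54295381 0.06256501 0.111     ] 0.20875558125223617 0.20530659295912765
bar model [0.46663836 0.0446061  0.145     ] ends crop [(np.float64(245.24585025384994), np.float64(515.8291607521268)), (np.float64(478.7933027855968), np.float64(478.8729086226265))] [(np.float64(350.4604411806089), np.float64(86.6371293390198)), (np.float64(227.94964391129872), np.float64(210.32535883629203))]
bar model [0.4660124  0.04975796 0.145     ] ends crop [(np.float64(234.133425102725), np.float64(517.0936736503189)), (np.float64(467.7277289433255), np.float64(480.12063880751714))] [(np.float64(356.25002843581683), np.float64(81.27709586789035)), (np.float64(234.29036603234692), np.float64(204.4269109309746))]
bar top ends [0.45935336 0.10224537 0.145     ] [ 0.47704219 -0.01392974  0.145     ]
grip [ 0.52273907 -0.10415176  0.14      ] chamber rel -0.04708567253023793 -0.15595030350060324
grip scene [ 0.52296352 -0.09936557  0.145     ] -0.04607840842665978 -0.1512659166321508
fitting [ 0.35891632 -0.06118781  0.023     ] -0.20163067914679886 -0.0866709058665235
block [0.34292045 0.09632154 0.023     ] -0.19154753093068136 0.07132717625510768
```

```bash
cat > d.py <<'E'
import sys
from h import *
from scipy.spatial.transform import Rotation as R
# args: x y z (mm world TCP), tilt deg about chamber y (+ = lid opening sense)
x,y,z,tilt=map(float,sys.argv[1:5]); YAW=np.radians(9.9)
st=status.read_state(); R0=R.from_quat(st["orientation"])
ex=np.array([np.cos(YAW),np.sin(YAW),0]);ey=np.array([-ex[1],ex[0],0])
Rt=R.from_rotvec(np.radians(tilt)*ey)*R.from_matrix(np.c_[-ey,ex,[0,0,-1]]) if False else R.from_rotvec(np.radians(tilt)*ey)*R.from_matrix(np.c_[np.cross(ex,[0,0,-1]),ex,[0,0,-1]])
d=R0.inv().apply(np.array([x,y,z])-1000*st["tool_pos"])
print("t",st["t"],"travel",d.round(1),"angular",np.degrees((R0.inv()*Rt).as_rotvec()).round(2),"F",st["wrist_force"].round(1),"q",st["qpos"].round(2))
E
python3 d.py 520 -104 190 0
```

```text
t 0.1 travel [ 440.7 -329.6   16.3] angular [ -0.08  -0.09 -77.45] F [-0.3 -0.5 -0.2] q [-1.36  0.53  1.43  0.    1.18 -0.18]
```

>>> move_arm(increments=[{"travel":[55,-41,0],"angular":[0,0,-8.5],"jaw":0},{"travel":[92,-69,0],"angular":[0,0,-16],"jaw":0},{"travel":[130,-97,0],"angular":[0,0,-24],"jaw":0},{"travel":[168,-125,0],"angular":[0,0,-32],"jaw":0},{"travel":[206,-153,0],"angular":[0,0,-40],"jaw":0},{"travel":[244,-181,0],"angular":[0,0,-48],"jaw":0},{"travel":[282,-210,0],"angular":[0,0,-56],"jaw":0},{"travel":[320,-239,0],"angular":[0,0,-64],"jaw":0}])

```text
t: 0.9
tool_pos: [0.4437, -0.2325, 0.2062]
orientation: [0.727, 0.687, 0.0, -0.0]
wrist_force: [1.1, -0.7, -0.5]
gripper_width: -0.0001
grip_force: 0.0
```

```bash
python3 d.py 520 -104 185 0
```

```text
t 0.9 travel [132.6  69.   21.2] angular [ -0.02  -0.02 -13.13] F [ 1.1 -0.7 -0.5] q [-0.71  0.36  1.74  0.    1.04 -0.65]
```

>>> move_arm(increments=[{"travel":[44,23,0],"angular":[0,0,-6],"jaw":0},{"travel":[80,42,0],"angular":[0,0,-13],"jaw":0},{"travel":[110,58,5],"angular":[0,0,-13.1],"jaw":0},{"travel":[132.5,69,15],"angular":[0,0,-13.1],"jaw":0},{"travel":[132.5,69,21],"angular":[0,0,-13.1],"jaw":0},{"travel":[132.5,69,21],"angular":[0,0,-13.1],"jaw":0}])

```text
t: 1.5
tool_pos: [0.5192, -0.106, 0.1842]
orientation: [0.645, 0.764, -0.001, -0.001]
wrist_force: [-0.4, -0.6, 0.1]
gripper_width: -0.0001
grip_force: 0.0
```

```bash
python3 d.py 520 -104 151 0; python3 - <<'E'
from h import *
s=snapshot("scene");c=cv2.resize(s["color"][130:280,145:305],None,fx=4,fy=4,interpolation=cv2.INTER_CUBIC)
cv2.imwrite("pics/s1.png",c)
E
```

```text
t 1.5 travel [ 1.8  1.2 33.2] angular [-0.17 -0.07 -0.26] F [-0.4 -0.6  0.1] q [-0.41  0.43  1.69 -0.    1.02 -0.58]
```

View pics/s1.png

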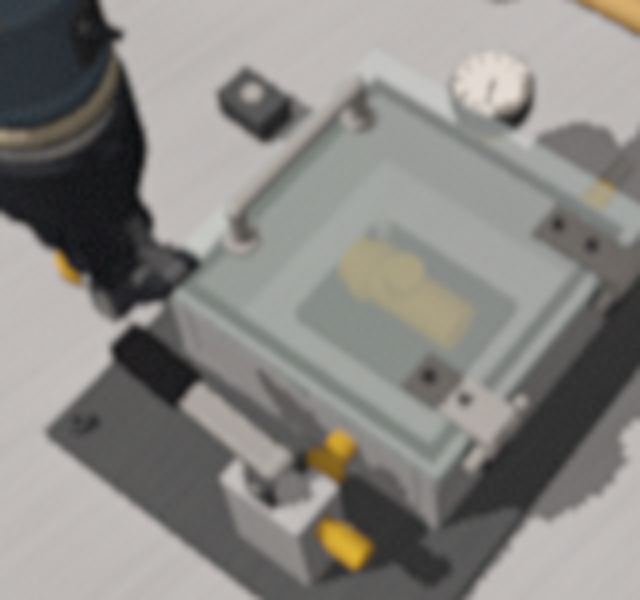

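The gripper tips are near crop (130,300) and the grip spans (115,345) to (190,395). I'll check this against the projection of the TCP.

```bash
python3 - <<'E'
from h import *
import pickle
s=pickle.load(open("scene.pkl","rb"))
for p in ((.5192,-.106,.184),(.520,-.104,.149),(.523,-.104,.142),(.52,-.104,.110)):
    u,v=proj(s,p);print(p,(u-145)*4,(v-130)*4)
E
```

```text
(0.5192, -0.106, 0.184) 125.96209207162963 329.0059709920299
(0.52, -0.104, 0.149) 141.98585855902206 358.7742911690983
(0.523, -0.104, 0.142) 147.6689226014944 368.3466119928664
(0.52, -0.104, 0.11) 154.38983018216425 390.93251200576697
```

```bash
python3 - <<'E'
from h import *
s=snapshot("scene");c=s["color"][185:245,150:220];c=(255*(c/255.)**.45).astype(np.uint8)
t=snapshot("top");d=t["color"][170:230,290:345];d=(255*(d/255.)**.45).astype(np.uint8)
f=lambda c:cv2.resize(c,None,fx=6,fy=6,interpolation=cv2.INTER_CUBIC)
cv2.imwrite("pics/s2.png",np.hstack([f(c),f(d)]))
print((proj(s,(.5192,-.106,.184))[0]-150)*6,(proj(s,(.5192,-.106,.184))[1]-185)*6)
E
```

```text
158.94313810744444 163.50895648804487
```

View pics/s2.png

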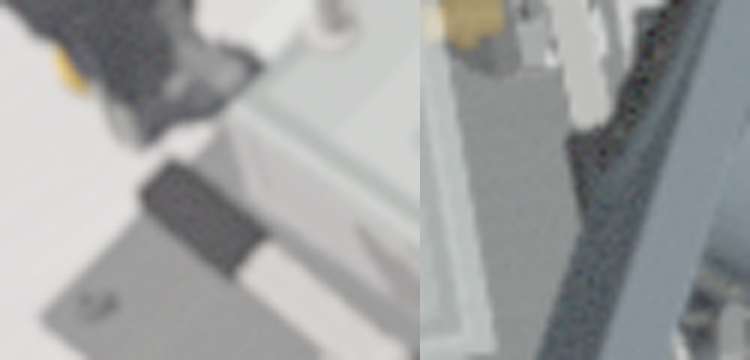

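The visible tips sit near (145,150) against a predicted (159,163). That is a few mm, within the calibration and the grip's width. I'll press now.

>>> move_arm(increments=[{"travel":[3.5,1.5,10],"angular":[-0.2,0,-0.3],"jaw":0},{"travel":[3.5,1.5,20],"angular":[-0.2,0,-0.3],"jaw":0},{"travel":[3.5,1.5,28],"angular":[-0.2,0,-0.3],"jaw":0},{"travel":[3.5,1.5,32],"angular":[-0.2,0,-0.3],"jaw":0},{"travel":[3.5,1.5,36],"angular":[-0.2,0,-0.3],"jaw":0},{"travel":[3.5,1,40],"angular":[-0.2,0,-0.3],"jaw":0},{"travel":[3.5,1,40],"angular":[-0.2,0,-0.3],"jaw":0}])

```text
t: 2.35
tool_pos: [0.5203, -0.1028, 0.1449]
orientation: [0.644, 0.765, 0.001, 0.001]
wrist_force: [-0.6, 0.5, -0.3]
gripper_width: -0.0002
grip_force: 0.0
```

```bash
python3 d.py 516 -103 110 0
```

```text
t 2.35 travel [ 0.5 -4.4 34.8] angular [ 0.15 -0.03 -0.05] F [-0.6  0.5 -0.3] q [-0.41  0.49  1.73  0.    0.92 -0.58]
```

>>> move_arm(increments=[{"travel":[0,-0.5,4],"angular":[0,0,0],"jaw":0},{"travel":[0,-1,8],"angular":[0,0,0],"jaw":0},{"travel":[0,-1.5,12],"angular":[0,0,0],"jaw":0},{"travel":[0,-1.5,12],"angular":[0,0,0],"jaw":0}])

```text
t: 2.75
tool_pos: [0.5187, -0.103, 0.1328]
orientation: [0.644, 0.765, 0.001, 0.0]
wrist_force: [-0.0, -1.4, -0.4]
gripper_width: -0.0002
grip_force: 0.0
```

```bash
python3 d.py 516 -103 110 0
```

```text
t 2.75 travel [ 0.4 -2.7 22.8] angular [ 0.13 -0.04 -0.05] F [-0.  -1.4 -0.4] q [-0.41  0.5   1.75  0.    0.89 -0.58]
```

```bash
python3 - <<'E'
from h import *
s=snapshot("scene");c=s["color"][180:250,140:240];c=(255*(c/255.)**.45).astype(np.uint8)
cv2.imwrite("pics/s3.png",cv2.resize(c,None,fx=8,fy=8,interpolation=cv2.INTER_CUBIC))
p=status.read_state()["tool_pos"];u,v=proj(s,p);print((u-140)*8,(v-180)*8)
for p in((.52,-.104,.149),(.523,-.104,.14)):
  u,v=proj(s,p);print((u-140)*8,(v-180)*8)
E
```

```text
334.6239032939211 339.7836828121892
323.9717171180441 317.54858233819664
336.62726744129895 340.05723703678655
```

View pics/s3.png

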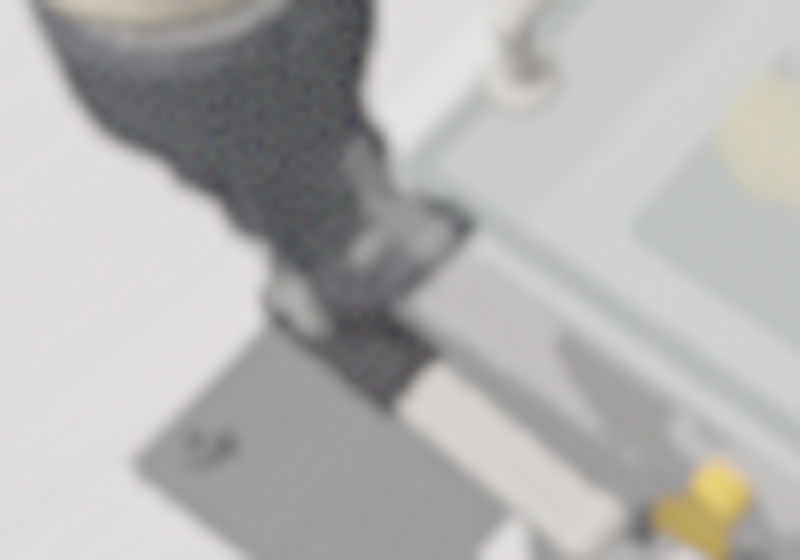

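The tips appear to be over the grip near (345,315), with the lever still up and no force yet. I'll continue down in small steps.

>>> move_arm(increments=[{"travel":[0,0,3],"angular":[0,0,0],"jaw":0},{"travel":[0,-0.5,6],"angular":[0,0,0],"jaw":0},{"travel":[0,-1,8],"angular":[0,0,0],"jaw":0},{"travel":[0,-1,8],"angular":[0,0,0],"jaw":0}])

```text
t: 3.2
tool_pos: [0.5181, -0.1033, 0.1251]
orientation: [0.644, 0.765, 0.001, 0.001]
wrist_force: [-0.8, -0.3, 1.0]
gripper_width: 0.0001
grip_force: 0.2
```

```bash
python3 - <<'E'
from h import *
st=status.read_state();print(st["wrist_force"],st["torque"],st["effort"].round(2),st["tool_pos"])
import pickle
a=pickle.load(open("scene.pkl","rb"))
s=snapshot("scene");pickle.dump(s,open("s4.pkl","wb"))
f=lambda c:cv2.resize((255*(c[195:260,160:215]/255.)**.45).astype(np.uint8),None,fx=7,fy=7,interpolation=cv2.INTER_CUBIC)
cv2.imwrite("pics/s4.png",np.hstack([f(a["color"]),f(s["color"])]))
u,v=proj(s,st["tool_pos"]);print((u-160)*7+385,(v-195)*7)
E
```

```text
[-0.81614431 -0.34324142  1.02085378] [-0.00214771  0.05980034  0.0479473 ] [ 3.000e-02 -3.822e+01 -1.248e+01  1.000e-02  1.000e-02 -0.000e+00] [ 0.51808437 -0.10332688  0.12512567]
539.9464154012926 202.5249619627454
```

View pics/s4.png

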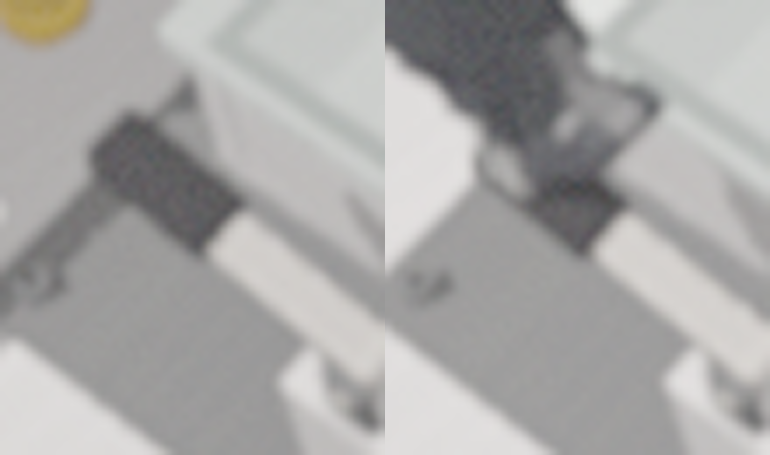

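Light contact at TCP z 0.125, so the physical tips sit about 20 mm above the reported TCP. I'll continue pressing while watching the force.

>>> move_arm(increments=[{"travel":[0,-0.5,4],"angular":[0,0,0],"jaw":0},{"travel":[0,-1,8],"angular":[0,0,0],"jaw":0},{"travel":[0,-1.5,12],"angular":[0,0,0],"jaw":0},{"travel":[0,-1.5,12],"angular":[0,0,0],"jaw":0}])

```text
t: 3.65
tool_pos: [0.5165, -0.1037, 0.113]
orientation: [0.644, 0.765, 0.001, 0.001]
wrist_force: [-1.1, -0.3, 3.5]
gripper_width: 0.0004
grip_force: 1.4
```

>>> move_arm(increments=[{"travel":[0,-0.5,4],"angular":[0,0,0],"jaw":0},{"travel":[0,-1,8],"angular":[0,0,0],"jaw":0},{"travel":[0,-1.5,12],"angular":[0,0,0],"jaw":0},{"travel":[0,-1.5,12],"angular":[0,0,0],"jaw":0}])

```text
t: 4.05
tool_pos: [0.515, -0.1039, 0.1012]
orientation: [0.644, 0.765, 0.001, 0.001]
wrist_force: [-1.4, -1.3, 3.9]
gripper_width: 0.0001
grip_force: 2.2
```

>>> move_arm(increments=[{"travel":[0,-0.5,4],"angular":[0,0,0],"jaw":0},{"travel":[0,-1,8],"angular":[0,0,0],"jaw":0},{"travel":[0,-1,8],"angular":[0,0,0],"jaw":0}])

```text
t: 4.35
tool_pos: [0.5143, -0.1038, 0.0928]
orientation: [0.644, 0.765, 0.001, 0.001]
wrist_force: [0.5, -0.3, -0.5]
gripper_width: 0.0
grip_force: 0.0
```

>>> move_arm(increments=[{"travel":[0,0,3],"angular":[0,0,0],"jaw":0},{"travel":[0,0,5],"angular":[0,0,0],"jaw":0},{"travel":[0,0,5],"angular":[0,0,0],"jaw":0}])

```text
t: 4.65
tool_pos: [0.5143, -0.1039, 0.0879]
orientation: [0.644, 0.765, 0.001, 0.001]
wrist_force: [-0.3, 0.0, -0.0]
gripper_width: 0.0001
grip_force: 0.0
```

>>> move_arm(increments=[{"travel":[0,0,1.5],"angular":[0,0,0],"jaw":0},{"travel":[0,0,3],"angular":[0,0,0],"jaw":0},{"travel":[0,0,3],"angular":[0,0,0],"jaw":0}])

```text
t: 4.95
tool_pos: [0.5147, -0.104, 0.0857]
orientation: [0.644, 0.765, 0.001, 0.001]
wrist_force: [0.7, 0.2, 3.6]
gripper_width: -0.0001
grip_force: 1.5
```

The force gave way and then came back at the stop, so the lever is down. I'll lift off and check that it stayed latched.

>>> move_arm(increments=[{"travel":[0,0,-15],"angular":[0,0,0],"jaw":0},{"travel":[0,0,-35],"angular":[0,0,0],"jaw":0},{"travel":[0,0,-65],"angular":[0,0,0],"jaw":0},{"travel":[0,0,-105],"angular":[0,0,0],"jaw":0},{"travel":[40,-20,-115],"angular":[0,0,0],"jaw":100},{"travel":[80,-50,-115],"angular":[0,0,0],"jaw":100},{"travel":[115,-72,-115],"angular":[0,0,0],"jaw":100},{"travel":[140,-72,-115],"angular":[0,0,0],"jaw":100}])

```text
t: 5.75
tool_pos: [0.4142, 0.0236, 0.1998]
orientation: [0.644, 0.765, 0.0, -0.001]
wrist_force: [1.0, 0.2, 0.1]
gripper_width: 0.0579
grip_force: 0.0
```

```bash
python3 d.py 467 47 190 0; python3 - <<'E'
from h import *
s=snapshot("scene");st=status.read_state()
c=(255*(s["color"][130:280,120:305]/255.)**.6).astype(np.uint8)
cv2.imwrite("pics/s5.png",cv2.resize(c,None,fx=4,fy=4,interpolation=cv2.INTER_CUBIC))
p=st["tool_pos"];
for d in(0,.0235,.036):
  u,v=proj(s,p+[0,0,d]);print((u-120)*4,(v-130)*4)
E
```

```text
t 5.75 travel [14.1 56.1  9.8] angular [-0.05 -0.11 -0.05] F [1.  0.2 0.1] q [-0.22  0.26  1.94  0.    0.95 -0.39]
296.35055114613806 54.41507399837883
290.0600427822925 27.666994414148235
286.594632101965 12.927692874932063
```

View pics/s5.png

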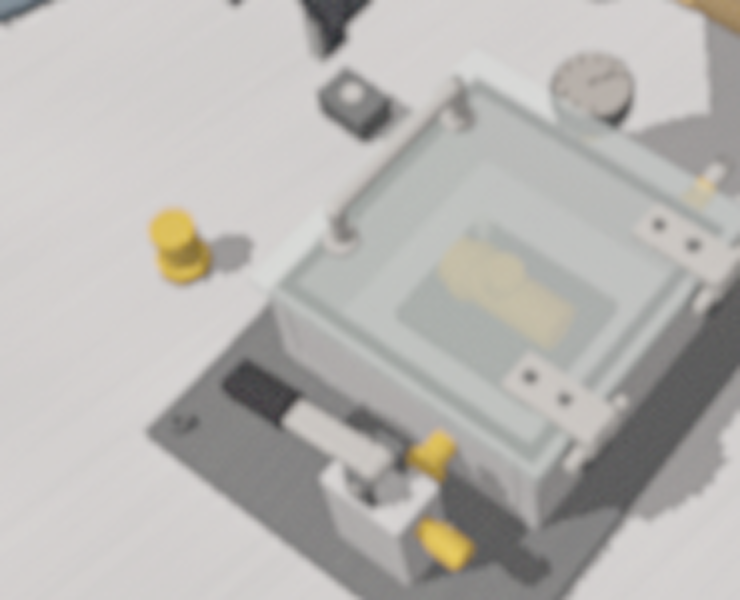

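The lever is latched: its grip now lies low at (260,390). A fingertip is visible at (325,55), which agrees with the tips being about 23 mm above the reported TCP. Next I'll move over the bar.

>>> move_arm(increments=[{"travel":[7,30,0],"angular":[0,0,0],"jaw":100},{"travel":[14,56,10],"angular":[0,0,0],"jaw":100},{"travel":[14,56,25],"angular":[0,0,0],"jaw":100},{"travel":[14,56,45],"angular":[0,0,0],"jaw":100},{"travel":[14,56,60],"angular":[0,0,0],"jaw":100},{"travel":[14,56,68],"angular":[0,0,0],"jaw":100},{"travel":[14,56,70],"angular":[0,0,0],"jaw":100},{"travel":[14,56,70],"angular":[0,0,0],"jaw":100}], newtons=60)

```text
t: 6.6
tool_pos: [0.4724, 0.0447, 0.1304]
orientation: [0.644, 0.765, 0.001, 0.001]
wrist_force: [0.4, 0.1, -0.2]
gripper_width: 0.0855
grip_force: 0.0
```

```bash
python3 d.py 467 47 105 0; python3 - <<'E'
from h import *
s=snapshot("scene");st=status.read_state()
c=(255*(s["color"][125:205,160:260]/255.)**.5).astype(np.uint8)
cv2.imwrite("pics/s6.png",cv2.resize(c,None,fx=7,fy=7,interpolation=cv2.INTER_CUBIC))
ex=np.array([.985,.172,0]);p=st["tool_pos"]
for d in(0,.0235,.036):
 for k in(-1,1):
  u,v=proj(s,p+[0,0,d]+k*.05*ex);print(d,k,(u-160)*7,(v-125)*7)
u,v=proj(s,(.467,.046,.145));print((u-160)*7,(v-125)*7)
E
```

```text
t 6.6 travel [ 3.2 -5.1 25.4] angular [ 0.21  0.   -0.06] F [ 0.4  0.1 -0.2] q [-0.14  0.45  1.88  0.    0.81 -0.32]
0 -1 307.6341868890022 254.90560950097876
0 1 535.6473738511062 401.6884831573126
0.0235 -1 298.8227326432666 213.8055347994971
0.0235 1 531.6570835991595 362.42007558572715
0.036 -1 293.978967286542 191.20717555788877
0.036 1 529.4606968140899 340.8015281128179
407.55162488904693 290.531823000773
```

View pics/s6.png

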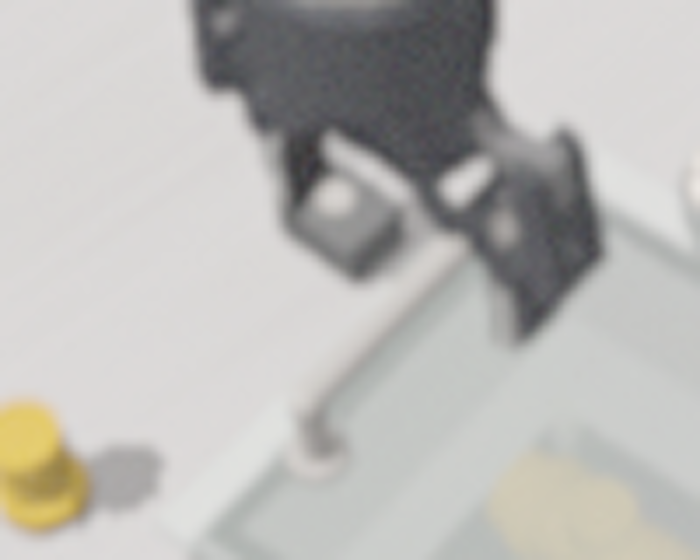

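The open fingers straddle the bar. The rear finger tip is at about (557,300) and the bar runs from (310,390) to (515,175). The gripper sits about 14 mm to the +y side of the bar's middle and about 4 mm behind it, so I'll correct that and descend.

>>> move_arm(increments=[{"travel":[-4,-2.5,5],"angular":[0.2,0,0],"jaw":100},{"travel":[-8,-5,12],"angular":[0.2,0,0],"jaw":100},{"travel":[-8,-5,19],"angular":[0.2,0,0],"jaw":100},{"travel":[-8,-5,24],"angular":[0.2,0,0],"jaw":100},{"travel":[-8,-5,26],"angular":[0.2,0,0],"jaw":100},{"travel":[-8,-5,26],"angular":[0.2,0,0],"jaw":60},{"travel":[-8,-5,26],"angular":[0.2,0,0],"jaw":30}], newtons=40)

```text
t: 7.35
tool_pos: [0.4688, 0.0363, 0.1043]
orientation: [0.644, 0.765, 0.0, -0.0]
wrist_force: [-0.1, 0.4, 0.4]
gripper_width: 0.0589
grip_force: 0.0
```

>>> move_arm(increments=[{"travel":[0,0,0],"angular":[0,0,0],"jaw":22},{"travel":[0,0,0],"angular":[0,0,0],"jaw":22},{"travel":[0,0,0],"angular":[0,0,0],"jaw":22},{"travel":[0,0,0],"angular":[0,0,0],"jaw":22},{"travel":[0,0,0],"angular":[0,0,0],"jaw":22}])

```text
t: 7.85
tool_pos: [0.4687, 0.0362, 0.1044]
orientation: [0.644, 0.765, 0.0, 0.0]
wrist_force: [-0.7, -0.6, 0.2]
gripper_width: 0.0192
grip_force: 0.0
```

>>> move_arm(increments=[{"travel":[0,0,0],"angular":[0,0,0],"jaw":10},{"travel":[0,0,0],"angular":[0,0,0],"jaw":5},{"travel":[0,0,0],"angular":[0,0,0],"jaw":0},{"travel":[0,0,0],"angular":[0,0,0],"jaw":0},{"travel":[0,0,0],"angular":[0,0,0],"jaw":0}])

```text
t: 8.35
tool_pos: [0.4687, 0.0362, 0.1044]
orientation: [0.644, 0.765, -0.0, 0.0]
wrist_force: [-1.1, -0.3, 3.7]
gripper_width: 0.0105
grip_force: 38.9
```

```bash
python3 d.py 467 47 105 0
```

```text
t 8.35 travel [10.9  0.2 -0.6] angular [ 0.    0.   -0.05] F [-1.1 -0.3  3.7] q [-0.16  0.49  1.91 -0.    0.74 -0.33]
```

Gripped, but the width reads 10.5 mm on a 12 mm bar. I'll open slightly, go 8 mm deeper and close again, to see whether the pads are flat on the bar.

>>> move_arm(increments=[{"travel":[0,0,0],"angular":[0,0,0],"jaw":30},{"travel":[0,0,0],"angular":[0,0,0],"jaw":30},{"travel":[0,0,3],"angular":[0,0,0],"jaw":30},{"travel":[0,0,6],"angular":[0,0,0],"jaw":30},{"travel":[0,0,8],"angular":[0,0,0],"jaw":20},{"travel":[0,0,8],"angular":[0,0,0],"jaw":12},{"travel":[0,0,8],"angular":[0,0,0],"jaw":12}])

```text
t: 9.05
tool_pos: [0.4686, 0.0363, 0.0958]
orientation: [0.644, 0.765, -0.0, -0.0]
wrist_force: [1.2, 0.3, -6.1]
gripper_width: 0.0106
grip_force: 30.6
```

>>> move_arm(increments=[{"travel":[0,0,0],"angular":[0,0,0],"jaw":5},{"travel":[0,0,0],"angular":[0,0,0],"jaw":0},{"travel":[0,0,0],"angular":[0,0,0],"jaw":0},{"travel":[0,0,0],"angular":[0,0,0],"jaw":0}])

```text
t: 9.45
tool_pos: [0.4688, 0.0363, 0.0962]
orientation: [0.644, 0.765, 0.0, -0.0]
wrist_force: [1.9, 1.3, -8.7]
gripper_width: 0.0109
grip_force: 38.8
```

The width is the same, so the pads are flat on the bar. I'll grip firmer and lift slowly along the arc.

>>> move_arm(increments=[{"travel":[0,0,0],"angular":[0,0,0],"jaw":0},{"travel":[0,0,0],"angular":[0,0,0],"jaw":0},{"travel":[0,0.2,-1],"angular":[0,0,0],"jaw":0},{"travel":[0,0.4,-2],"angular":[0,0,0],"jaw":0},{"travel":[0,0.4,-2],"angular":[0,0,0],"jaw":0}], newtons=90)

```text
t: 9.95
tool_pos: [0.469, 0.0363, 0.0975]
orientation: [0.644, 0.765, -0.0, -0.0]
wrist_force: [5.0, 0.1, -19.8]
gripper_width: 0.0092
grip_force: 87.8
```

>>> move_arm(increments=[{"travel":[0,0.2,-0.7],"angular":[0,0,0],"jaw":0},{"travel":[0,0.4,-1.4],"angular":[0,0,0],"jaw":0},{"travel":[0,0.6,-2],"angular":[0,0,0],"jaw":0},{"travel":[0,0.6,-2],"angular":[0,0,0],"jaw":0}])

```text
t: 10.35
tool_pos: [0.4698, 0.0364, 0.1006]
orientation: [0.644, 0.765, 0.0, 0.0]
wrist_force: [4.0, 0.8, -12.4]
gripper_width: 0.01
grip_force: 88.6
```

>>> move_arm(increments=[{"travel":[0,0.5,-2],"angular":[0,0,0],"jaw":0},{"travel":[0,1.1,-4],"angular":[0,0,0],"jaw":0},{"travel":[0,1.7,-6],"angular":[0,0,0],"jaw":0},{"travel":[0,2.3,-8],"angular":[0,0,0],"jaw":0},{"travel":[0,2.9,-10],"angular":[0,0,0],"jaw":0},{"travel":[0,3.5,-12],"angular":[0,0,0],"jaw":0},{"travel":[0,3.5,-12],"angular":[0,0,0],"jaw":0},{"travel":[0,3.5,-12],"angular":[0,0,0],"jaw":0}])

```text
t: 11.15
tool_pos: [0.4732, 0.0371, 0.1123]
orientation: [0.644, 0.765, 0.0, 0.0]
wrist_force: [4.1, 1.4, -8.7]
gripper_width: 0.0094
grip_force: 89.0
```

```bash
python3 - <<'E'
from h import *
import pickle
st=status.read_state();print(st["t"],st["tool_pos"],st["wrist_force"],st["grip_force"])
a=pickle.load(open("scene.pkl","rb"));s=snapshot("scene")
c,yaw=np.array([.543,.060,0]),np.radians(9.9)
ex=np.array([np.cos(yaw),np.sin(yaw),0]);ey=np.array([-ex[1],ex[0],0])
def bar(y,th): return c+(.112-.190*np.cos(th)+.045*np.sin(th))*ex+y*ey+np.array([0,0,.100+.190*np.sin(th)+.045*np.cos(th)])
def fr(y,th): return c+(.112-.218*np.cos(th)-.004*np.sin(th))*ex+y*ey+np.array([0,0,.100+.218*np.sin(th)-.004*np.cos(th)])
for y0,f in ((-.045,bar),(-.10,fr)):
  u,v=map(int,map(round,proj(a,f(y0,0))));w=7
  T=cv2.cvtColor(a["color"],cv2.COLOR_BGR2GRAY)[v-w:v+w+1,u-w:u+w+1]
  W=cv2.cvtColor(s["color"],cv2.COLOR_BGR2GRAY)[v-w-14:v+w+15,u-w-14:u+w+15]
  r=cv2.matchTemplate(W,T,cv2.TM_CCOEFF_NORMED);_,m,_,p=cv2.minMaxLoc(r)
  print("shift",p[0]-14,p[1]-14,m,[(th,np.round(np.subtract(proj(a,f(y0,th)),proj(a,f(y0,0))),1)) for th in(.05,.09,.13)])
E
```

```text
11.15 [0.47315012 0.0370663  0.11234476] [ 4.1444993   1.38401752 -8.67813321] 88.96312594413757
shift -1 -3 0.43702438473701477 [(0.05, array([ 0.3, -1.7])), (0.09, array([ 0.7, -3. ])), (0.13, array([ 1.2, -4.3]))]
shift 7 14 0.7390953302383423 [(0.05, array([-0.8, -2.3])), (0.09, array([-1.3, -4.1])), (0.13, array([-1.7, -5.9]))]
```

>>> move_arm(increments=[{"travel":[0,0.5,-0.5],"angular":[0,0,0],"jaw":0},{"travel":[0,1,-1],"angular":[0,0,0],"jaw":0},{"travel":[0,1,-1],"angular":[0,0,0],"jaw":0},{"travel":[0,1,-1],"angular":[0,0,0],"jaw":0}])

```text
t: 11.6
tool_pos: [0.4733, 0.0371, 0.1131]
orientation: [0.644, 0.765, -0.001, -0.001]
wrist_force: [0.6, 0.7, -9.1]
gripper_width: 0.0094
grip_force: 89.0
```

```bash
python3 - <<'E'
from h import *
st=status.read_state();print(st["t"],st["tool_pos"],st["wrist_force"],st["grip_force"])
s=snapshot("scene")
g=lambda i:cv2.GaussianBlur(cv2.cvtColor(i,cv2.COLOR_BGR2GRAY),(0,0),2)
B=g(cv2.imread("pics/s5.png"))
A=g(cv2.resize((255*(s["color"][130:280,120:305]/255.)**.6).astype(np.uint8),None,fx=4,fy=4,interpolation=cv2.INTER_CUBIC))
# 4x px patches: near bar post, lid front-right corner, grip of lever, fitting, hinge
for n,(u,v),w in(("post",(340,225),24),("corner",(268,278),26),("lever",(262,390),30),("fitting",(180,245),30),("hinge",(560,395),30)):
  r=cv2.matchTemplate(A[max(0,v-w-40):v+w+41,u-w-40:u+w+41],B[v-w:v+w+1,u-w:u+w+1],cv2.TM_CCOEFF_NORMED);_,m,_,p=cv2.minMaxLoc(r)
  print(n,"shift native px",(p[0]-40)/4,(p[1]-40)/4,round(m,2))
E
```

```text
11.6 [0.4733068  0.03711939 0.11310023] [ 0.64810968  0.7239415  -9.06024244] 88.95201444625854
post shift native px 0.0 -3.0 0.92
corner shift native px 0.0 0.0 0.97
lever shift native px 0.0 0.0 1.0
fitting shift native px 0.0 0.0 1.0
hinge shift native px 0.5 0.0 0.97
```

```bash
python3 - <<'E'
from h import *
s=snapshot("scene")
g=lambda i:cv2.GaussianBlur(cv2.cvtColor(i,cv2.COLOR_BGR2GRAY),(0,0),1.5)
B=g(cv2.imread("pics/s5.png"))
A=g(cv2.resize((255*(s["color"][130:280,120:305]/255.)**.6).astype(np.uint8),None,fx=4,fy=4,interpolation=cv2.INTER_CUBIC))
for n,(u,v),w in(("tip",(254,278),14),("postbase",(342,238),14),("inner corner",(292,287),12),("edge mid",(300,240),14)):
  r=cv2.matchTemplate(A[v-w-30:v+w+31,u-w-30:u+w+31],B[v-w:v+w+1,u-w:u+w+1],cv2.TM_CCOEFF_NORMED);_,m,_,p=cv2.minMaxLoc(r)
  print(n,(p[0]-30)/4,(p[1]-30)/4,round(m,2))
for u in(285,300,315): print(u,B[255:345:6,u],A[255:345:6,u])
E
```

```text
tip 0.75 -1.75 0.89
postbase 0.0 -3.25 0.99
inner corner 0.25 0.25 0.99
edge mid 0.5 0.0 0.98
285 [216 215 210 194 174 166 177 188 182 173 169 169 169 168 165] [217 217 215 204 183 169 179 191 186 172 170 171 172 170 167]
300 [203 182 167 167 175 174 166 168 182 190 183 174 171 171 168] [211 191 171 167 176 175 167 169 188 199 190 178 174 173 170]
315 [165 171 180 185 186 185 181 172 165 171 186 188 179 174 173] [167 171 180 186 187 187 183 173 167 177 195 199 186 175 174]
```

```bash
python3 -c "
from h import *
print(ticket.sign_off())"
```

```text
the job is handed in; nothing more can be done
None
```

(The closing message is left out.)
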